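Close and lock the sensor housing

TASK

One of the two sensor housings bolted to the bench is still open: its lid stands proud. First press that lid straight down until it is fully home, then turn its lock collar clockwise by the thumb lever until the lever points at the locked mark (the single bar) and neither short of it nor past it, and let go. Leave the other housing, which is already locked, and the things lying around as they are.

Things in the scene. Friction and masses are not known exactly. Their poses are not given: they have to be found in the camera images.
- housing_a: Sensor housing bolted to the bench, still open: lid 9 to 12 mm proud, lever near the open mark. Grey plate 132 x 116 x 8 mm (local x -82 to 50), aluminium pot 68 mm across to z 40, black ribbed lock collar 78 mm across from z 40 to 58, steel lid inside it. Origin on the pot's axis at the bench; lever and marks are on the -x side.
- housing_a_lid_top (a point): Centre of the flat top of the lid's round steel boss (36 mm across, 10 mm tall). 79 mm above the bench while the lid stands fully proud, 67 mm when it is home; the collar's top is at 58 mm.
- housing_a_lid (a joint): How far the lid has been pressed down, m: 0 = fully proud, 0.012 = fully home. It slides stiffly (about 4 N) and stays where it is left.
- housing_a_lever (a point): Point on the top edge of the collar's thumb lever, 58 mm from the housing's axis and 66 mm above the bench. The lever is an upright black fin with a white line on top, 12 mm thick, reaching radially from 39 to 72 mm from the axis and from 42 to 66 mm above the bench. Nothing is under it but the foot plate.
- housing_a_collar (a joint): Turn of the lock collar, rad, growing clockwise seen from above: 0 = lever at the open mark (two dots), 1.2 = lever exactly at the locked mark (one bar). It can be turned too far, up to 1.75. It turns stiffly (0.15 N m) and stays where it is left.
- housing_a_mark (a point): Centre of the locked mark on the foot plate: a single raised black bar 14 x 6 mm pointing at the axis, 77 mm from it; its top is 10.5 mm above the bench. (The open mark is a pair of black dots at the other end of the lever's travel.)
- housing_b: Sensor housing bolted to the bench, already closed: lid home, lever at the locked mark. Grey plate 132 x 116 x 8 mm (local x -82 to 50), aluminium pot 68 mm across to z 40, black ribbed lock collar 78 mm across from z 40 to 58, steel lid inside it. Origin on the pot's axis at the bench; lever and marks are on the -x side.
- housing_b_lid_top (a point): Centre of the flat top of the lid's round steel boss (36 mm across, 10 mm tall). 79 mm above the bench while the lid stands fully proud, 67 mm when it is home; the collar's top is at 58 mm.
- housing_b_lid (a joint): How far the lid has been pressed down, m: 0 = fully proud, 0.012 = fully home. It slides stiffly (about 4 N) and stays where it is left.
- housing_b_lever (a point): Point on the top edge of the collar's thumb lever, 58 mm from the housing's axis and 66 mm above the bench. The lever is an upright black fin with a white line on top, 12 mm thick, reaching radially from 39 to 72 mm from the axis and from 42 to 66 mm above the bench. Nothing is under it but the foot plate.
- housing_b_collar (a joint): Turn of the lock collar, rad, growing clockwise seen from above: 0 = lever at the open mark (two dots), 1.2 = lever exactly at the locked mark (one bar). It can be turned too far, up to 1.75. It turns stiffly (0.15 N m) and stays where it is left.
- housing_b_mark (a point): Centre of the locked mark on the foot plate: a single raised black bar 14 x 6 mm pointing at the axis, 77 mm from it; its top is 10.5 mm above the bench. (The open mark is a pair of black dots at the other end of the lever's travel.)
- gold_dome: Loose bystander: egg-shaped amber dome on a white foot, 68 mm across, 77 mm tall; origin at the centre of its underside.
- marker: Loose bystander: a marker pen 14 mm thick and 125 mm long lying between the housings; origin under its centre, y along its length.
- relay: Loose bystander: small black relay cube 25 x 20 x 24 mm lying at the left; origin at the centre of its underside.

How it is judged:
On the way, in this order (a step that is already met when the one before it is completed fails the run):
1. the proud lid is pressed fully home while the collar is still unlocked (value of joint housing_a_lid above 0.0103 m and value of joint housing_a_collar below 0.7 rad), for 0.2 s.
2. the collar is turned to its locked mark (value of joint housing_a_collar between 1.09 and 1.31 rad), for 0.2 s.
At the end, for the whole second after the job is handed in: The open housing's lid is home (pressed at least 10.3 of its 12 mm), its collar rests with the lever within 0.11 rad (6 degrees) of the locked mark, and the other housing is still closed and locked (all of step 2 and value of joint each of housing_a_lid, housing_b_lid above 0.0103 m and velocity of joint housing_a_collar between -0.05 and 0.05 rad/s and value of joint housing_b_collar between 1.05 and 1.35 rad); the robot touches nothing.
It fails at once if the collar is turned towards locked (past 0.7 rad) while the lid is still proud (value of joint housing_a_collar above 0.7 rad and value of joint housing_a_lid below 0.0095 m).
It fails at once if the collar of the housing that was already locked is turned off its mark (not (value of joint housing_b_collar between 1.05 and 1.35 rad)).
It fails at once if the dome is moved more than 30 mm (distance of gold_dome from where it was at the start of the episode above 0.03 m).
It fails at once if the marker pen is moved more than 30 mm (distance of marker from where it was at the start of the episode above 0.03 m).
It fails at once if the relay is moved more than 30 mm (distance of relay from where it was at the start of the episode above 0.03 m).
It also fails if it takes over 40 s, if anything falls off the work surface, if the arm or the gripper's body presses on something with over 40 N, if the wrist force passes 120 N, or if a joint passes its speed limit or range.

ROBOT

A 6-joint arm with a two-finger parallel gripper is mounted at the origin on the work surface; the furniture and walls round the work are solid. World frame = base frame: x ahead of the robot, y to its left, z up, the work surface at z = 0. Lengths are in m, angles in rad, forces in N, time in s.
With the tool pointing down it reaches from about 0.25 to 0.725 m from the base axis. Payload 9.7 kg.
Tool frame: the origin (TCP) lies at the very end of the fingers, on their centre line; the grasp point (between the pads) lies 19 mm behind it (env.hold_point_z is the distance from the TCP to the grasp point, in m); z points along the fingers, y is the line along which they close (so a half turn about z gives the same grasp; the last joint's range is limited). The gripper opens to 85 mm and grips with 20 to 120 N. Pads are 22 mm wide; open, the fingers measure 114 mm over their backs; the gripper's body (76 mm by 85 mm) begins 54 mm behind the grasp point. The pads swing forward as they close: fully open they stand 13 mm farther back than shut.
Start: joints at [-1.326, 0.087, 0.176, 1.66, 0, 1.571], TCP at [0.133, -0.534, 0.231] pointing down, gripper open.
Joint ranges: [-3.13, 3.13], [-0.85, 1.81], [-1.15, 1.24], [-2.2, 2.28], [-1.44, 1.52], [-3.14, 3.14]. Speed limits (rad/s): [2.22, 2.22, 2.57, 3.14, 3.14, 3.14].

INTERFACE

Orientations are given as a unit quaternion [x, y, z, w].
In Python, from rig import env, cams gives the robot as it stands.
- The arm moves only by the tool play_rows, never from a script. Its argument "increments" is a list that holds one entry, the list of rows, each a list of 4 numbers: the shift along the tool's x, y, z in mm, then the turn about the tool's z in rad. A call has 1 to 12 rows; each row shifts and turns the commanded pose from where the row before left it, along the tool's axes as they then stand; what a row does not reach is not made up. A row lasts 1/8 s, in which the tool goes at most 62.5 mm and 10.7 degrees, less where a joint would pass 70% of its speed; a pose out of reach is approached as far as the arm can. A call is refused whole if a number of a shift passes 62.5 or a number of a turn 0.188, either way. A call with a gripper value outside its range is refused whole. "jaw" is the closure, from 0 (fully open) to 1 (shut), set as the call begins (left out, the last holds). The fingers move at their own pace and stop on an object; "force" is the grip in N (left out, the last holds). Time passes only in rows, so rows that do not move let the fingers close. It gives the time, the measured TCP pose, the force, the opening and the grip force at its end, in the units of the state.
- env.get_obs(): the state, without advancing time (a new reading comes with each control period).
- cams.get_image(name): name is "side" or "top" or "wrist"; returns the picture (480x640x3 uint8, red, green, blue); there is no depth.
- cams.calibration(name): a dict with "mtx" (3x3 intrinsics, pixels), "R" (3x3) and "t" (3): a world point X has camera coordinates R X + t. Camera axes: x right, y down, z forward; pixel columns grow to the right and rows downward; lengths in m; the calibration is good to about 2 mm. A picture is of the moment at which its call begins: read the wrist's pose just before it. calibration takes no time and is no camera call; for the wrist camera it gives the pose at the moment of the call.
- env.finish_job(): hands the job in; it is judged then, once.
The state is a dict: "time_s": time; "q": joint angles; "dq": joint speeds; "joint_torque": joint torques, N m; "tool_pos": TCP position; "eef_rot": TCP orientation; "wrist_force": force on the tool from outside, world axes, zero at the start; "moment": the same for the moment, N m; "gripper_width": finger opening in m; "grip_force": force on a finger pad.
Only numpy, scipy, OpenCV 4.12 (cv2) and the standard library are available. Lean on these libraries where they do the work, as an engineer would, in place of code of your own. Each camera call takes 0.05 s, during which the arm holds its last target. There are 200 camera calls.

## Working session

There is one attempt and no reset: what is moved stays moved. The work goes in short steps, Python scripts to look and compute and a tool call to move; the robot and the scene stay as the last step left them, time stands still between calls to the robot, and variables do not carry over. Pictures are saved under pics/ and viewed, at most 10 in all, crops included, and the job is handed in when it is done.

Besides the shell and the picture viewer there is one more tool, called after "Emit:" by a JSON object that holds its "name" and its "arguments", one argument or row to a line. play_rows: Moves the arm, as the interface text tells. Its arguments: {"type":"object","properties":{"increments":{"type":"array","items":{"type":"array","items":{"type":"array","items":{"type":"number"}}}},"jaw":{"type":"number"},"force":{"type":"number"}},"required":["increments"]}

```bash
mkdir -p pics; python3 - <<'E'
from rig import env,cams
import cv2
o=env.get_obs();print(o['tool_pos'],o['eef_rot'],o['time_s'])
for n in['top','side']:
    cv2.imwrite(f'pics/{n}0.png',cams.get_image(n)[:,:,::-1]); c=cams.calibration(n);print(n,c)
E
```

```text
[ 0.13323019 -0.53338056  0.23057024] [ 9.92520962e-01  1.22072485e-01 -8.07615623e-05 -6.64700906e-04] 0.0
top {'mtx': array([[487.9820459 ,   0.        , 319.95811805],
       [  0.        , 487.9820459 , 236.72615474],
       [  0.        ,   0.        ,   1.        ]]), 'R': array([[-0.00209639, -0.99995652, -0.00908632],
       [-0.99841499,  0.00260402, -0.05622027],
       [ 0.05624149,  0.00895406, -0.99837704]]), 't': array([0.15667679, 0.52041087, 0.90716426])}
side {'mtx': array([[450.52813853,   0.        , 322.13270648],
       [  0.        , 450.52813853, 244.26868779],
       [  0.        ,   0.        ,   1.        ]]), 'R': array([[ 0.91481631, -0.40343797, -0.01867941],
       [-0.27851547, -0.59670331, -0.75257843],
       [ 0.29247265,  0.69367353, -0.65823763]]), 't': array([-0.41679878,  0.29594695,  0.68319373])}
```

View pics/top0.png

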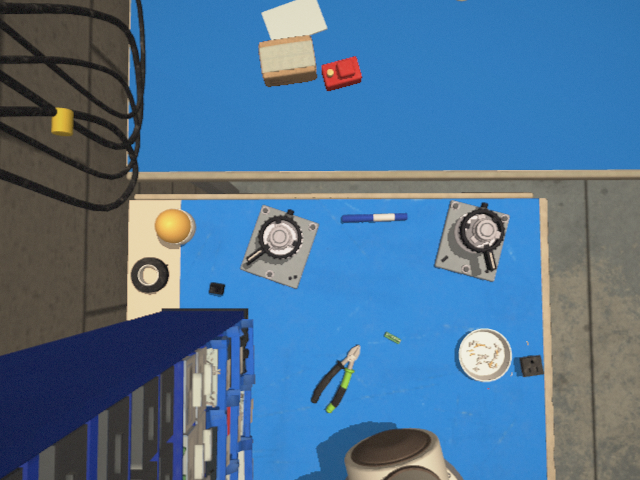

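View pics/side0.png

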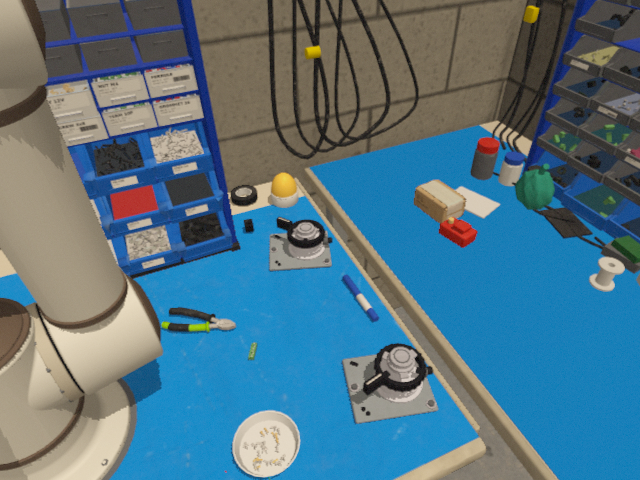

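The left housing (top view, axis ≈(280,238)) has its lever towards (250,262). The right one (axis ≈(482,230)) has its lever towards (491,268) and its lid looks proud. I'll enlarge the right housing.

```bash
python3 - <<'E'
import cv2,numpy as np
t=cv2.imread('pics/top0.png');s=cv2.imread('pics/side0.png')
a=cv2.resize(t[190:290,425:525],(600,600),interpolation=cv2.INTER_CUBIC)
b=cv2.resize(s[335:425,335:445],(733,600),interpolation=cv2.INTER_CUBIC)
cv2.imwrite('pics/ct.png',a);cv2.imwrite('pics/cs.png',b)
E
```

```text
(no output)
```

View pics/ct.png

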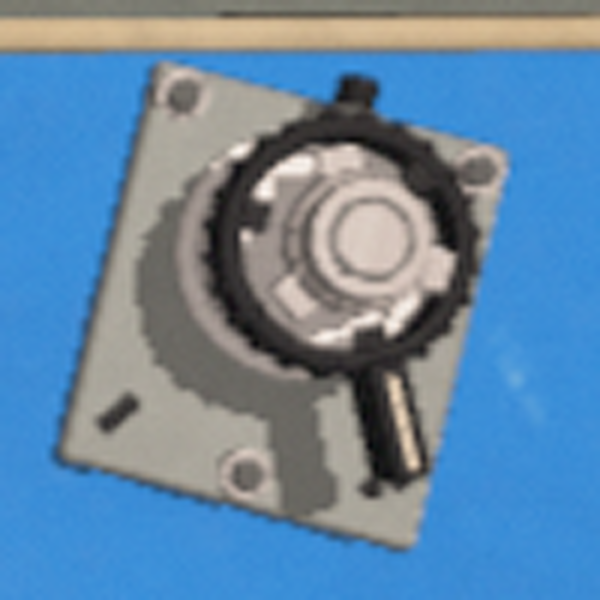

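View pics/cs.png

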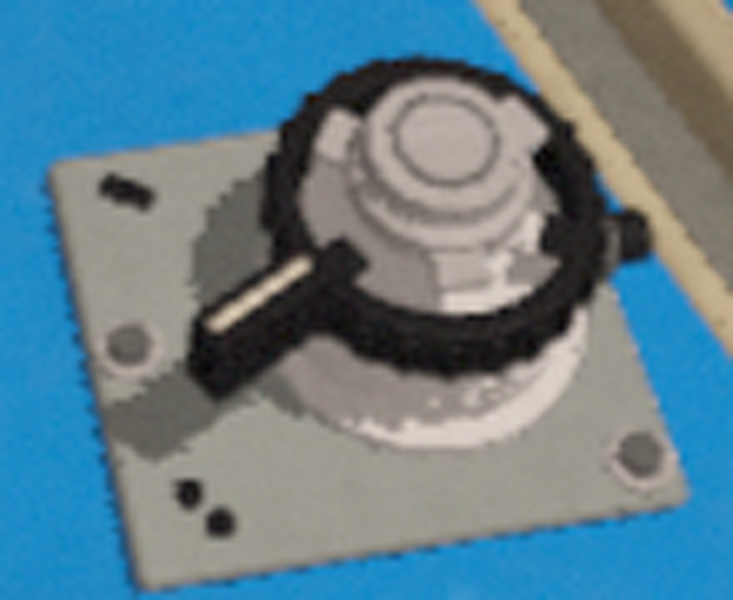

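The crops confirm that the right housing is the open one:
- **Top crop:** boss centre (372,237), bar (118,411), and lever line from (393,378) to (413,468).
- **Side crop:** boss (445,138), bar (126,191), line from (308,262) to (212,327), and dots at (188,493) and (220,523).

```bash
cat > h.py <<'E'
import numpy as np,cv2
from rig import env,cams
def tri(pt,ps,A='top',B='side'):
    P=[];r=[]
    for n in(A,B):
        c=cams.calibration(n);P.append(c['mtx']@np.c_[c['R'],c['t']])
    X=cv2.triangulatePoints(P[0],P[1],np.array(pt,float).reshape(2,1),np.array(ps,float).reshape(2,1)).ravel();X=X[:3]/X[3]
    for p,q in zip(P,(pt,ps)):
        u=p@np.r_[X,1];r.append(np.round(u[:2]/u[2]-q,1))
    return X,r
def plane(p,z,n='top'):
    c=cams.calibration(n);d=c['R'].T@np.linalg.solve(c['mtx'],[p[0],p[1],1]);C=-c['R'].T@c['t']
    return C+d*(z-C[2])/d[2]
E
python3 - <<'E'
from h import *
T=lambda u,v:((u+.5)/6-.5+425,(v+.5)/6-.5+190)
S=lambda u,v:((u+.5)/6.664-.5+335,(v+.5)/6.667-.5+335)
for n,a,b,z in[('lid',(372,237),(445,138),.079),('bar',(118,411),(126,191),.0105),('out',(413,468),(212,327),.066),('in',(393,378),(308,262),.066)]:
    X,r=tri(T(*a),S(*b));print(n,X.round(4),r,plane(T(*a),z).round(4),plane(S(*b),z,'side').round(4))
for b in[(188,493),(220,523)]:print('dot',plane(S(*b),.0095,'side').round(4))
for b in[(160,65),(507,155),(412,547),(60,458)]:print('corner',plane(T(*b),.008).round(4))
for b in[(50,170),(687,500),(145,588)]:print('cornerS',plane(S(*b),.008,'side').round(4))
print(env.get_obs()['wrist_force'])
E
```

```text
lid [ 0.5296 -0.1373  0.0802] [array([-0. ,  0.1]), array([ 0.1, -0. ])] [ 0.5299 -0.1377  0.079 ] [ 0.5299 -0.1365  0.079 ]
bar [ 0.4795 -0.0791  0.0116] [array([-0.1,  0.2]), array([ 0.3, -0. ])] [ 0.48   -0.0795  0.0105] [ 0.4793 -0.0782  0.0105]
out [ 0.4621 -0.1519  0.0681] [array([-0. ,  0.1]), array([ 0.2, -0. ])] [ 0.4623 -0.1527  0.066 ] [ 0.4625 -0.1507  0.066 ]
in [ 0.4889 -0.1465  0.0687] [array([ 0. , -0.1]), array([-0.1,  0. ])] [ 0.4889 -0.1474  0.066 ] [ 0.4901 -0.1451  0.066 ]
dot [ 0.4557 -0.1571  0.0095]
dot [ 0.4589 -0.1668  0.0095]
corner [ 0.59   -0.0953  0.008 ]
corner [ 0.5609 -0.2046  0.008 ]
corner [ 0.437  -0.1718  0.008 ]
corner [ 0.4652 -0.0616  0.008 ]
cornerS [ 0.4652 -0.0631  0.008 ]
cornerS [ 0.561  -0.2059  0.008 ]
cornerS [ 0.4364 -0.173   0.008 ]
[ 0.38953009 -0.5083204   0.32045966]
```

Triangulation is consistent: axis (0.530, −0.137), bar 77 mm from it, and lever 0.12 rad past the dots. The lever still needs about 1.075 rad to the bar. I'll move above the lid with the fingers shut.

Emit:
{"name": "play_rows", "arguments": {
  "increments": [
    [[40,-24,0],[40,-24,0],[40,-24,0],[40,-24,0],[40,-24,10],[40,-24,10],[40,-24,15],[40,-24,15],[40,-24,15],[40,-24,15],[40,-24,20],[40,-24,20]]
  ],
  "jaw": 1,
  "force": 30
}}

```text
validation failed for argument at $.in...
```

Emit:
{"name": "play_rows", "arguments": {
  "increments": [
    [[40.0,-24.0,0.0,0.0],[40.0,-24.0,0.0,0.0],[40.0,-24.0,0.0,0.0],[40.0,-24.0,0.0,0.0],[40.0,-24.0,10.0,0.0],[40.0,-24.0,10.0,0.0],[40.0,-24.0,15.0,0.0],[40.0,-24.0,15.0,0.0],[40.0,-24.0,15.0,0.0],[40.0,-24.0,15.0,0.0],[40.0,-24.0,20.0,0.0],[40.0,-24.0,20.0,0.0]]
  ],
  "jaw": 1,
  "force": 30
}}

```text
time_s: 1.6
tool_pos: [0.53, -0.1365, 0.1104]
eef_rot: [0.993, 0.122, -0.0, -0.0]
wrist_force: [0.4, -1.4, -0.1]
gripper_width: -0.0001
grip_force: 0.0
```

Emit:
{"name": "play_rows", "arguments": {
  "increments": [
    [[0,0,15,0],[0,0,10,0],[0,0,4,0],[0,0,3,0],[0,0,3,0],[0,0,3,0],[0,0,2,0],[0,0,1,0],[0,0,1,0],[0,0,1,0],[0,0,0,0]]
  ]
}}

```text
time_s: 2.98
tool_pos: [0.5293, -0.1378, 0.0682]
eef_rot: [0.993, 0.122, 0.0, -0.0]
wrist_force: [-0.1, -2.0, 2.6]
gripper_width: -0.0003
grip_force: 1.1
```

Emit:
{"name": "play_rows", "arguments": {
  "increments": [
    [[0,0,1,0],[0,0,0.5,0],[0,0,0.5,0],[0,0,0,0]]
  ]
}}

```text
time_s: 3.48
tool_pos: [0.5293, -0.1378, 0.0662]
eef_rot: [0.993, 0.122, 0.0, -0.0]
wrist_force: [1.5, -0.8, 2.1]
gripper_width: -0.0002
grip_force: 1.2
```

Emit:
{"name": "play_rows", "arguments": {
  "increments": [
    [[0,0,0.5,0],[0,0,0.5,0],[0,0,0.5,0],[0,0,0,0]]
  ]
}}

```text
time_s: 3.98
tool_pos: [0.5294, -0.1378, 0.066]
eef_rot: [0.993, 0.122, 0.001, 0.0]
wrist_force: [-2.3, -0.2, 10.9]
gripper_width: 0.0
grip_force: 5.9
```

Emit:
{"name": "play_rows", "arguments": {
  "increments": [
    [[0,0,-10,0],[0,0,-25,0],[-15,0,0,0],[-20,-1,0,0],[-20,-1,0,0],[-4,0,0,0.028],[0,0,0,0],[0,0,0,0]]
  ],
  "jaw": 0.5
}}

```text
time_s: 4.97
tool_pos: [0.4718, -0.1501, 0.0996]
eef_rot: [0.994, 0.108, -0.0, -0.0]
wrist_force: [-0.6, 0.3, -0.9]
gripper_width: 0.0427
grip_force: 0.0
```

```bash
python3 - <<'E'
from h import *
cv2.imwrite('pics/w1.png',cams.get_image('wrist')[:,:,::-1]);c=cams.calibration('wrist');o=env.get_obs();print(o['tool_pos'],o['gripper_width'])
for n,X in dict(axis=(.53,-.137,.067),lev=(.4734,-.1495,.066),bar=(.48,-.0785,.0105)).items():
    u=c['mtx']@(c['R']@np.array(X)+c['t']);print(n,u[:2]/u[2])
i=cams.get_image('side')[335:425,335:445,::-1];cv2.imwrite('pics/s1.png',cv2.resize(i,(733,600),interpolation=2))
E
```

```text
[ 0.4717992  -0.15011981  0.09957971] 0.042834403954209746
axis [310.17432664 149.37370816]
lev [310.27607387 267.26893509]
bar [202.43043949 202.75132546]
```

View pics/w1.png

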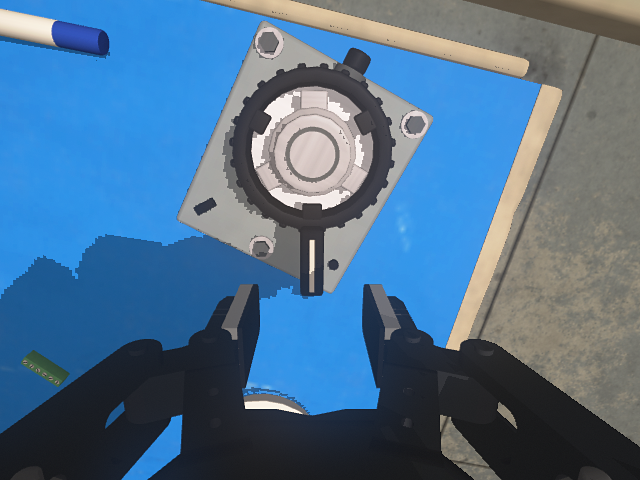

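View pics/s1.png

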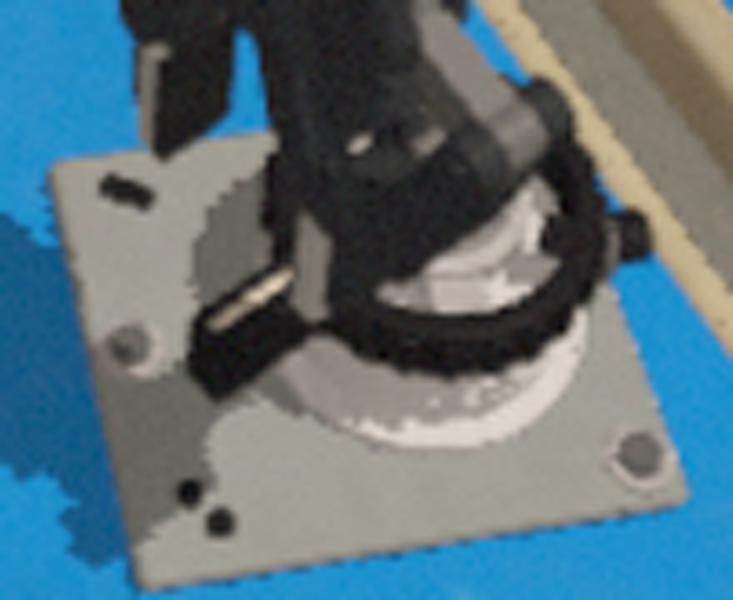

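Wrist view: boss centre (312,153), lever line (312,240)–(312,292), bar (205,206). The lever lies between the pads and the lid is down, within about 4 px of prediction. I'll refine the angles and work out the arc.

```bash
python3 - <<'E'
from h import *
p=lambda u,z:plane(u,z,'wrist')
A=p((312,153),.067);B=p((205,206),.0105);L=p((312,292),.066);L2=p((312,240),.066)
print(A,B,L)
an=lambda v:np.degrees(np.arctan2(v[1],v[0]))%360
print(an(B-A),an(L-A),an(L2-A),np.linalg.norm((B-A)[:2]),np.linalg.norm((L-A)[:2]))
# combined axis estimate
ax=(A[:2]+[.5297,-.137])/2;b=(B[:2]+[.4796,-.0788])/2
print(ax,an(np.r_[b-ax,0]),np.linalg.norm(b-ax))
q=env.get_obs()['eef_rot'];t=env.get_obs()['tool_pos'];print(np.degrees(2*np.arctan2(q[1],q[0])),an(np.array(t)[:3]-np.r_[ax,0]),np.linalg.norm(t[:2]-ax))
E
```

```text
[ 0.52857989 -0.13815167  0.067     ] [ 0.47825702 -0.08035197  0.0105    ] [ 0.46032831 -0.15326721  0.066     ]
131.04421311459896 192.48761328554232 192.48898858290462 0.0766367878234966 0.06990535349094601
[ 0.52913995 -0.13757584] 130.88328420987077 0.07671486913458185
12.442533251189978 192.33684851825214 0.05872835989403577
```

Emit:
{"name": "play_rows", "arguments": {
  "increments": [
    [[0,0,20,0],[0,0,20,0],[0,0,12,0],[0,0,5,0],[0,0,0,0]]
  ]
}}

```text
time_s: 5.7
tool_pos: [0.4716, -0.1502, 0.0429]
eef_rot: [0.994, 0.108, -0.0, -0.0]
wrist_force: [-0.4, 0.2, -0.7]
gripper_width: 0.0427
grip_force: 0.0
```

Emit:
{"name": "play_rows", "arguments": {
  "increments": [
    [[0,0,0,0],[0,0,0,0],[0,0,0,0],[0,0,0,0]]
  ],
  "jaw": 1,
  "force": 30
}}

```text
time_s: 6.2
tool_pos: [0.4719, -0.1505, 0.0434]
eef_rot: [0.994, 0.108, 0.001, 0.0]
wrist_force: [-1.3, -1.2, 5.4]
gripper_width: 0.0114
grip_force: 34.5
```

Emit:
{"name": "play_rows", "arguments": {
  "increments": [
    [[0.2,-5.2,0,0.09],[0.2,-5.2,0,0.09],[0.2,-5.2,0,0.09],[0.2,-5.2,0,0.09],[0,0,0,0]]
  ]
}}

```text
time_s: 6.82
tool_pos: [0.4712, -0.1296, 0.0434]
eef_rot: [0.997, -0.071, 0.001, 0.0]
wrist_force: [1.2, -1.2, 5.0]
gripper_width: 0.0113
grip_force: 34.7
```

```bash
cat > st.py <<'E'
from h import *
o=env.get_obs();q=o['eef_rot'];t=np.array(o['tool_pos']);ax=np.array([.5291,-.1376])
d=t[:2]-ax;a=np.degrees(np.arctan2(d[1],d[0]))%360
x=np.degrees(2*np.arctan2(q[1],q[0]))%360
print('pos angle',a,'R',np.hypot(*d),'tool x',x,'to go (tool, pos), rad',np.radians((x+180)%360-130.95),np.radians(a-130.95),o['wrist_force'],o['moment'],o['gripper_width'],o['time_s'])
E
python3 st.py
```

```text
pos angle 172.13380072791924 R 0.058486219959895745 tool x 351.83300991066324 to go (tool, pos), rad 0.7135431310665464 0.7187929211874282 [ 1.1777022  -1.19808433  4.95931743] [-0.24429352 -0.15436838 -0.21442652] 0.011280477440570662 6.825
```

Tracking is good and 0.715 rad remain.

Emit:
{"name": "play_rows", "arguments": {
  "increments": [
    [[0.2,-5.2,0,0.09],[0.2,-5.2,0,0.09],[0.2,-5.2,0,0.09],[0.2,-5.2,0,0.09],[0.2,-5.2,0,0.09],[0.2,-5.2,0,0.09],[0.2,-5.2,0,0.09],[0.1,-4.9,0,0.085],[0,0,0,0],[0,0,0,0]]
  ]
}}

```text
time_s: 8.07
tool_pos: [0.409, -0.2467, 0.0446]
eef_rot: [0.95, -0.304, 0.002, -0.066]
wrist_force: [-0.6, 0.5, 0.6]
gripper_width: -0.0001
grip_force: 0.0
```

```bash
python3 st.py
```

```text
pos angle 222.23637808097024 R 0.16224708372725227 tool x 324.5600537078344 to go (tool, pos), rad 0.23754024857497308 1.5932478597333137 [-0.57840786  0.47002644  0.62743869] [-0.08379797  0.04598359  0.03788851] -0.00010081637573910292 8.075
```

The arm left the path and lost the grip. I need the joint state and a picture before doing anything else.

```bash
python3 - <<'E'
from h import *
o=env.get_obs();print(o)
t=cams.get_image('top')[:,:,::-1];s=cams.get_image('side')[:,:,::-1]
cv2.imwrite('pics/x.png',np.vstack([np.hstack([cv2.resize(t[180:330,400:560],(400,375)),cv2.resize(s[300:450,300:460],(400,375))])]))
E
```

```text
{'time_s': 8.075, 'q': array([-0.61834294, -0.04067473, -0.32011235,  1.32723126,  0.12696599,
        3.13951286]), 'dq': array([ 0.01205719, -0.00228502, -0.00034664, -0.00136737, -0.00019385,
        0.00547069]), 'joint_torque': array([-7.91392028e-01, -4.29951382e+01,  4.56398642e+01,  4.07924065e-01,
        3.92323779e-01, -2.38417473e-02]), 'tool_pos': array([ 0.40897584, -0.246661  ,  0.04462814]), 'eef_rot': array([ 0.95048435, -0.30370337,  0.00231784, -0.06586648]), 'wrist_force': array([-0.57840786,  0.47002644,  0.62743869]), 'moment': array([-0.08379797,  0.04598359,  0.03788851]), 'grip_force': 0.0, 'gripper_width': -0.00010081637573910292}
```

View pics/x.png

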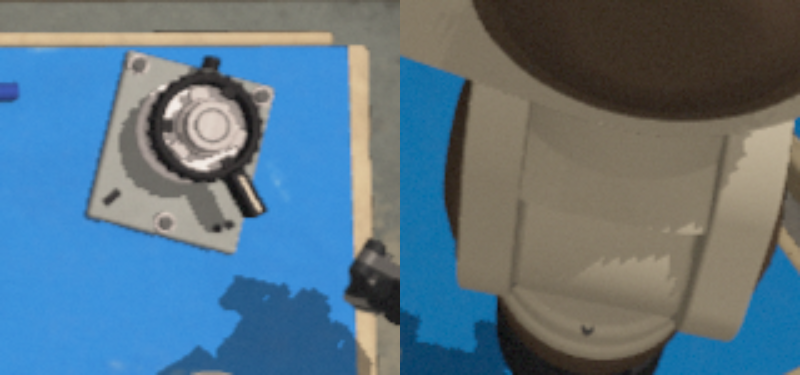

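Wrist joint 6 reached its +3.14 limit, so the grasp slipped and the lever was dragged back to or beyond the open mark: top view axis (212,125), lever tip (258,212). Nothing is lost. I'll lift, then turn the tool half a turn the other way so the whole arc fits the joint range.

Emit:
{"name": "play_rows", "arguments": {
  "increments": [
    [[0,0,-25,0],[0,0,-30,0],[0,0,-30,0],[0,0,0,-0.18],[0,0,0,-0.18],[0,0,0,-0.18],[0,0,0,-0.18],[0,0,0,-0.18],[0,0,0,-0.18],[0,0,0,-0.18],[0,0,0,-0.18],[0,0,0,-0.18]]
  ],
  "jaw": 0.5
}}

```text
time_s: 9.68
tool_pos: [0.4055, -0.2568, 0.1291]
eef_rot: [0.874, 0.482, 0.049, -0.043]
wrist_force: [-0.2, 0.8, 0.4]
gripper_width: 0.0425
grip_force: 0.0
```

```bash
python3 st.py;  python3 - <<'E'
from h import *
from scipy.spatial.transform import Rotation as R
o=env.get_obs();print(o['q'],o['tool_pos']);print(R.from_quat(o['eef_rot']).as_matrix().round(3))
E
```

```text
pos angle 223.97907834503334 R 0.17171226588260313 tool x 57.742015344734455 to go (tool, pos), rad 1.8638722826059237 1.6236637172165895 [-0.23448704  0.75945566  0.43841215] [-0.09861506  0.01955686  0.04422892] 0.042537071966683625 9.675
[-0.63930281 -0.05842954 -0.1731564   1.49425738  0.12610181  1.49209029] [ 0.40553699 -0.25683625  0.12913029]
[[ 0.531  0.846  0.045]
 [ 0.838 -0.532  0.124]
 [ 0.128 -0.028 -0.991]]
```

The tool kept a 7.6° tilt, which is harmless for pushing. I'll turn the rest of the half turn, then push the lever with shut fingers from its open side and check with the camera.

Emit:
{"name": "play_rows", "arguments": {
  "increments": [
    [[0,0,0,-0.18],[0,0,0,-0.18],[0,0,0,-0.18],[0,0,0,-0.18],[0,0,0,-0.18],[0,0,0,-0.18],[0,0,0,-0.18],[0,0,0,-0.18],[0,0,0,-0.18],[0,0,0,-0.18],[0,0,0,-0.18],[0,0,0,-0.18]]
  ],
  "jaw": 1
}}

```text
time_s: 11.18
tool_pos: [0.4055, -0.2568, 0.1291]
eef_rot: [-0.013, 0.998, 0.062, 0.023]
wrist_force: [-0.1, -0.4, 0.9]
gripper_width: 0.0
grip_force: 0.0
```

Emit:
{"name": "play_rows", "arguments": {
  "increments": [
    [[0,0,0,-0.18],[0,0,0,-0.18],[0,0,0,-0.18],[0,0,0,-0.18],[0,0,0,-0.18],[0,0,0,0]]
  ]
}}

```text
time_s: 11.92
tool_pos: [0.4054, -0.2569, 0.1291]
eef_rot: [-0.442, 0.894, 0.046, 0.047]
wrist_force: [-0.1, 0.2, -0.2]
gripper_width: 0.0001
grip_force: 0.0
```

```bash
cat >> h.py <<'E'
from scipy.spatial.transform import Rotation as R
def go(X):
    o=env.get_obs();M=R.from_quat(o['eef_rot']).as_matrix()
    print(X,'tool mm',(1e3*M.T@(np.array(X)-o['tool_pos'])).round(1))
E
python3 - <<'E'
from h import *
o=env.get_obs();print(o['q'],o['tool_pos']);print(R.from_quat(o['eef_rot']).as_matrix().round(3))
t=cams.get_image('top')[:,:,::-1];cv2.imwrite('pics/y.png',cv2.resize(t[190:290,425:525],(600,600),interpolation=cv2.INTER_CUBIC))
go((.493,-.188,.1))
A=np.array([.5291,-.1376])
for u,v in[(503.2,264.8)]:
    d=plane((u,v),.066)[:2]-A;print(np.degrees(np.arctan2(d[1],d[0]))%360,np.hypot(*d))
E
```

```text
[-0.63960456 -0.05834239 -0.17316314  1.49428714  0.12611993 -1.56066999] [ 0.40544776 -0.25694352  0.12908632]
[[-0.604 -0.796  0.045]
 [-0.787  0.604  0.124]
 [-0.125  0.04  -0.991]]
(0.493, -0.188, 0.1) tool mm [-103.7  -28.8   41.3]
207.69867809676083 0.06993965806671647
```

View pics/y.png

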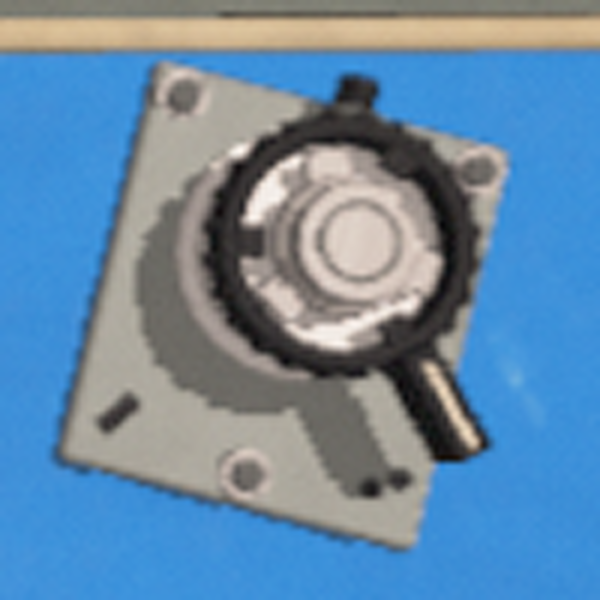

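Lid home (boss now at (360,240)). The lever line runs (430,362)–(472,447), so the lever is at ≈208.5°, just beyond the dots, with ≈1.35 rad to go.

Emit:
{"name": "play_rows", "arguments": {
  "increments": [
    [[-25.7,-7.9,10.3,0],[-25.7,-7.9,10.3,0],[-25.7,-7.9,10.3,0],[-25.7,-7.9,10.3,0],[0,0,0,0]]
  ]
}}

```text
time_s: 12.6
tool_pos: [0.4949, -0.1893, 0.0992]
eef_rot: [-0.442, 0.895, 0.046, 0.047]
wrist_force: [-0.6, 0.0, 0.2]
gripper_width: 0.0
grip_force: 0.0
```

```bash
python3 - <<'E'
from h import *
go((.4948,-.1904,.032)); print(env.get_obs()['tool_pos'])
M=R.from_quat(env.get_obs()['eef_rot']).as_matrix();A=np.array([.5291,-.1376])
# push path: finger centre angle (deg) steps, r=.062, tool x follows angle-? (turn = -dangle)
r=.062;a0=237.
P=np.array([.4948,-.1904,.032]);n=0
for a in np.arange(232,147,-5.):
    X=np.r_[A+r*np.array([np.cos(np.radians(a)),np.sin(np.radians(a))]),.032]
    th=np.radians(5);print(a,(1e3*M.T@(X-P)).round(1));P=X;M=M@R.from_rotvec([0,0,th]).as_matrix()
E
```

```text
(0.4948, -0.1904, 0.032) tool mm [ 9.3 -3.3 66.4]
[ 0.4949132  -0.1892886   0.09915818]
232.0 [-0.8  5.5  0.3]
227.0 [0.2 5.4 0.3]
222.0 [0.2 5.4 0.3]
217.0 [0.2 5.4 0.4]
212.0 [0.2 5.4 0.4]
207.0 [0.2 5.4 0.5]
202.0 [0.2 5.4 0.5]
197.0 [0.2 5.4 0.6]
192.0 [0.2 5.4 0.6]
187.0 [0.2 5.4 0.6]
182.0 [0.2 5.4 0.7]
177.0 [0.2 5.4 0.7]
172.0 [0.2 5.4 0.7]
167.0 [0.2 5.4 0.7]
162.0 [0.2 5.4 0.7]
157.0 [0.2 5.4 0.7]
152.0 [0.2 5.4 0.7]
```

Emit:
{"name": "play_rows", "arguments": {
  "increments": [
    [[2.3,-0.8,16.6,0],[2.3,-0.8,16.6,0],[2.3,-0.8,16.6,0],[2.3,-0.8,16.6,0],[0,0,0,0.12],[0,0,0,0.12],[0,0,0,0]]
  ]
}}

```text
time_s: 13.48
tool_pos: [0.494, -0.1917, 0.0321]
eef_rot: [-0.332, 0.941, 0.051, 0.042]
wrist_force: [-1.1, -0.7, -0.6]
gripper_width: -0.0
grip_force: 0.0
```

```bash
cat > pl.py <<'E'
from h import *
import sys
o=env.get_obs();M=R.from_quat(o['eef_rot']).as_matrix();A=np.array([.5291,-.1376]);P=np.array(o['tool_pos'])
d=P[:2]-A;a=np.degrees(np.arctan2(d[1],d[0]))%360
print('pos ang',a,np.hypot(*d),'toolx',np.degrees(np.arctan2(M[1,0],M[0,0]))%360,P,o['wrist_force'],o['q'][5])
r=.061;st=float(sys.argv[1])
for i in range(int(sys.argv[2])):
    a-=st;X=np.r_[A+r*np.array([np.cos(np.radians(a)),np.sin(np.radians(a))]),.032]
    print(round(a,1),(1e3*M.T@(X-P)).round(1));P=X;M=M@R.from_rotvec([0,0,np.radians(st)]).as_matrix()
E
python3 pl.py 5 12
```

```text
pos ang 236.9938034990432 0.06450104310884666 toolx 218.6577902049252 [ 0.49396436 -0.19169133  0.03213332] [-1.07678545 -0.71914372 -0.57710206] -1.120012675583159
232.0 [-1.8  6.2  0.8]
227.0 [1.4 5.1 0.2]
222.0 [1.4 5.1 0.3]
217.0 [1.4 5.1 0.4]
212.0 [1.4 5.1 0.4]
207.0 [1.4 5.1 0.5]
202.0 [1.4 5.1 0.5]
197.0 [1.4 5.1 0.5]
192.0 [1.4 5.1 0.6]
187.0 [1.4 5.1 0.6]
182.0 [1.4 5.1 0.6]
177.0 [1.4 5.1 0.7]
```

Emit:
{"name": "play_rows", "arguments": {
  "increments": [
    [[-1.8,6.2,0.6,0.087],[1.4,5.1,0.2,0.087],[1.4,5.1,0.3,0.087],[1.4,5.1,0.4,0.087],[1.4,5.1,0.4,0.087],[1.4,5.1,0.5,0.087],[1.4,5.1,0.5,0.087],[1.4,5.1,0.5,0.087],[0,0,0,0]]
  ]
}}

```text
time_s: 14.6
tool_pos: [0.471, -0.1553, 0.0325]
eef_rot: [0.007, 0.998, 0.062, 0.022]
wrist_force: [-0.8, -0.4, 0.1]
gripper_width: 0.0003
grip_force: 0.1
```

```bash
python3 pl.py 5 9;python3 - <<'E'
from h import *
t=cams.get_image('top')[:,:,::-1];cv2.imwrite('pics/z.png',cv2.resize(t[190:290,425:525],(600,600),interpolation=cv2.INTER_CUBIC))
E
```

```text
pos ang 196.94978357645073 0.06070710383359695 toolx 178.99430850288792 [ 0.47102997 -0.15529815  0.03254124] [-0.75534508 -0.3507727   0.09502068] -0.37939541193377313
191.9 [1.7 4.9 1.1]
186.9 [1.4 5.1 0.6]
181.9 [1.4 5.1 0.6]
176.9 [1.4 5.1 0.7]
171.9 [1.4 5.1 0.7]
166.9 [1.4 5.1 0.7]
161.9 [1.4 5.1 0.7]
156.9 [1.4 5.1 0.7]
151.9 [1.4 5.1 0.7]
```

Emit:
{"name": "play_rows", "arguments": {
  "increments": [
    [[1.7,4.9,1.0,0.087],[1.4,5.1,0.6,0.087],[1.4,5.1,0.6,0.087],[1.4,5.1,0.7,0.087],[1.4,5.1,0.7,0.087],[1.4,5.1,0.7,0.087],[0,0,0,0]]
  ]
}}

```text
time_s: 15.52
tool_pos: [0.4701, -0.1238, 0.0324]
eef_rot: [0.264, 0.962, 0.066, 0.005]
wrist_force: [-0.1, 0.8, 0.7]
gripper_width: -0.0002
grip_force: 0.2
```

```bash
python3 pl.py 5 3;python3 - <<'E'
from h import *
c=lambda i,a,b,w,h:cv2.resize(i[b:b+h,a:a+w,::-1],(400,400),interpolation=cv2.INTER_CUBIC)
cv2.imwrite('pics/z1.png',np.hstack([c(cams.get_image('top'),425,190,100,100),c(cams.get_image('side'),335,330,100,100)]))
E
```

```text
pos ang 166.85003207430506 0.06057069924352209 toolx 149.3541596141408 [ 0.47011759 -0.12382013  0.03240665] [-0.1318352   0.79203398  0.73160672] 0.2018928867022458
161.9 [1.8 4.9 1.1]
156.9 [1.4 5.1 0.7]
151.9 [1.4 5.1 0.7]
```

View pics/z1.png

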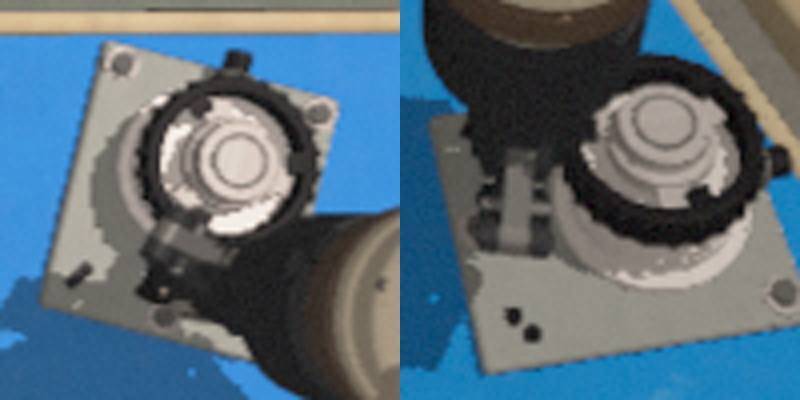

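The view shows the lever hidden under the gripper and the collar's tabs rotated as expected. I'll push 10° more, then back off and measure the lever in the open.

Emit:
{"name": "play_rows", "arguments": {
  "increments": [
    [[1.8,4.9,1.0,0.087],[1.4,5.1,0.7,0.087],[0,0,0,0]]
  ]
}}

```text
time_s: 16.0
tool_pos: [0.4732, -0.1137, 0.0322]
eef_rot: [0.347, 0.935, 0.066, -0.0]
wrist_force: [0.0, -0.1, -0.3]
gripper_width: -0.0002
grip_force: 0.1
```

```bash
python3 pl.py 5 1
```

```text
pos ang 156.8862861112824 0.060809404842800424 toolx 139.42976168859386 [ 0.47317191 -0.11372883  0.03219809] [ 0.01361996 -0.0688184  -0.29755896] 0.39836694108908244
151.9 [1.5 5.  0.9]
```

Emit:
{"name": "play_rows", "arguments": {
  "increments": [
    [[0,-8,0,0],[0,-10,0,0],[0,0,-30,0],[0,0,-50,0],[20,-50,-20,0],[0,-60,0,0],[0,0,0,0]]
  ]
}}

```text
time_s: 16.88
tool_pos: [0.3673, -0.2113, 0.1163]
eef_rot: [0.351, 0.934, 0.066, -0.0]
wrist_force: [-0.3, 0.1, 0.1]
gripper_width: 0.0001
grip_force: 0.0
```

```bash
python3 - <<'E'
from h import *
print(env.get_obs()['tool_pos'])
c=lambda i,a,b,w,h:cv2.resize(i[b:b+h,a:a+w,::-1],(400,400),interpolation=cv2.INTER_CUBIC)
cv2.imwrite('pics/z2.png',np.hstack([c(cams.get_image('top'),425,190,100,100),c(cams.get_image('side'),335,330,100,100)]))
E
```

```text
[ 0.36734709 -0.21127656  0.11631809]
```

View pics/z2.png

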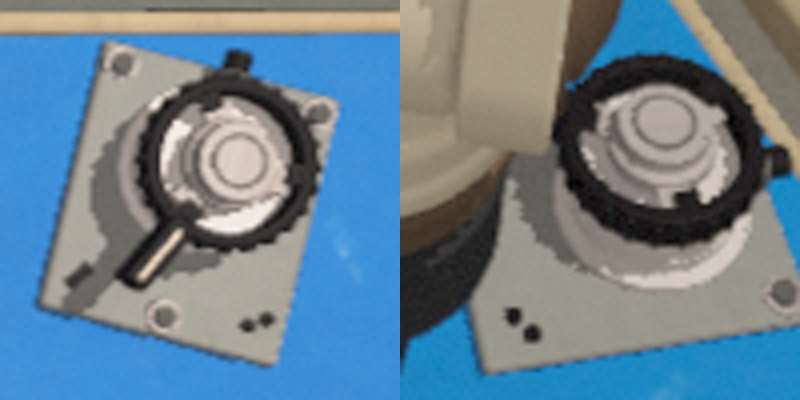

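The line runs (184,228)–(140,280) in the left panel, clear of the gripper. The angle is next, refined by fitting the white-line pixels in the raw image.

```bash
cat > lev.py <<'E'
from h import *
i=cams.get_image('top').astype(int);A=np.array([.5291,-.1376])
# resample polar map at z=.066 ; lever white line between r .046 and .069
c=cams.calibration('top');prof=[]
angs=np.arange(110,225,.5)
for a in angs:
    v=[]
    for r in np.linspace(.048,.068,11):
        X=np.r_[A+r*np.array([np.cos(np.radians(a)),np.sin(np.radians(a))]),.066];u=c['mtx']@(c['R']@X+c['t']);u=u[:2]/u[2]
        p=cv2.getRectSubPix(i.astype(np.float32),(1,1),(float(u[0]),float(u[1])))[0,0];v.append([p.min(),p.max()])
    prof.append(np.median(np.array(v),0))
prof=np.array(prof)
for a,p in list(zip(angs,prof))[::4]: 
    if 120<a<160:print(a,p.round())
T=lambda u,v:((u+.5)/4-.5+425,(v+.5)/4-.5+190)
for P in[(184,228),(162,254),(140,280)]:
    d=plane(T(*P),.066)[:2]-A;print(P,np.degrees(np.arctan2(d[1],d[0])),np.hypot(*d))
E
python3 lev.py
```

```text
122.0 [100. 108.]
124.0 [101. 109.]
126.0 [101. 109.]
128.0 [88. 96.]
130.0 [46. 50.]
132.0 [28. 30.]
134.0 [39. 43.]
136.0 [65. 74.]
138.0 [137. 171.]
140.0 [160. 199.]
142.0 [79. 96.]
144.0 [62. 67.]
146.0 [89. 96.]
148.0 [109. 117.]
150.0 [144. 156.]
152.0 [159. 174.]
154.0 [160. 174.]
156.0 [158. 174.]
158.0 [158. 173.]
(184, 228) 140.28851565719523 0.03837024295988014
(162, 254) 139.96502390672282 0.05362394706858889
(140, 280) 139.78499762024396 0.06885895133945655
```

The lever is at 139.4° and the bar at 131°, so 8.4° more; the finger centre must end at 148.5°. I'll retrace the path.

Emit:
{"name": "play_rows", "arguments": {
  "increments": [
    [[0,60,0,0],[-20,50,20,0],[0,0,50,0],[0,0,30,0],[0,10,0,0],[0,0,0,0]]
  ]
}}

```text
time_s: 17.77
tool_pos: [0.469, -0.1188, 0.0326]
eef_rot: [0.348, 0.935, 0.066, 0.0]
wrist_force: [0.3, 0.3, 0.8]
gripper_width: -0.0001
grip_force: 0.0
```

```bash
python3 pl.py 7.9 2; python3 - <<'E'
from h import *
A=np.array([.5291,-.1376])
for a in(156.9,148.5):go(tuple(np.r_[A+.0608*np.array([np.cos(np.radians(a)),np.sin(np.radians(a))]),.032]))
E
```

```text
pos ang 162.6487895789858 0.06292896067443839 toolx 139.3883409767849 [ 0.46903465 -0.11883281  0.03258174] [0.32683082 0.31416211 0.75520864] 0.3862247408150443
154.7 [1.  8.5 1.7]
146.8 [2.8 7.9 1.1]
(np.float64(0.47317485296283834), np.float64(-0.11374590331050347), np.float64(0.032)) tool mm [0.1 6.4 1.4]
(np.float64(0.4772594780072712), np.float64(-0.1058320872652703), np.float64(0.032)) tool mm [ 2.2 15.   2.6]
```

Emit:
{"name": "play_rows", "arguments": {
  "increments": [
    [[0,6.4,1,0],[1.1,4.3,0.6,0.074],[1.5,4.3,0.6,0.074],[0,0,0,0],[0,0,0,0]]
  ]
}}

```text
time_s: 18.4
tool_pos: [0.4763, -0.1067, 0.0314]
eef_rot: [0.416, 0.907, 0.066, -0.005]
wrist_force: [-0.3, 0.2, -0.6]
gripper_width: 0.0003
grip_force: 0.0
```

```bash
python3 pl.py 5 1
```

```text
pos ang 149.6642128832343 0.06123276337035895 toolx 130.92513560773972 [ 0.47625121 -0.10667336  0.03143753] [-0.34150314  0.23207968 -0.64716202] 0.5635381926627949
144.7 [1.3 5.2 0.1]
```

Emit:
{"name": "play_rows", "arguments": {
  "increments": [
    [[0,-8,0,0],[0,-10,0,0],[0,0,-30,0],[0,0,-50,0],[20,-50,-20,0],[0,-60,0,0],[0,0,0,0]]
  ]
}}

```text
time_s: 19.27
tool_pos: [0.3589, -0.1883, 0.1166]
eef_rot: [0.419, 0.906, 0.065, -0.005]
wrist_force: [-0.5, -0.5, 0.3]
gripper_width: 0.0003
grip_force: 0.0
```

```bash
python3 lev.py | head -20; python3 -c "
from h import *
o=env.get_obs();print(o['tool_pos'],o['wrist_force'])"
```

```text
122.0 [75. 83.]
124.0 [32. 38.]
126.0 [36. 38.]
128.0 [58. 63.]
130.0 [127. 156.]
132.0 [169. 208.]
134.0 [ 85. 102.]
136.0 [54. 60.]
138.0 [86. 94.]
140.0 [100. 108.]
142.0 [104. 110.]
144.0 [103. 110.]
146.0 [102. 110.]
148.0 [106. 117.]
150.0 [115. 124.]
152.0 [141. 153.]
154.0 [154. 169.]
156.0 [158. 174.]
158.0 [158. 173.]
(184, 228) 140.28851565719523 0.03837024295988014
[ 0.36029923 -0.18746196  0.11670613] [ 0.36182371  0.14157514 -0.01674261]
```

The white line now peaks at ≈131.5° against the bar's 131°, well inside ±6°. The lid is home and the robot is clear, so I'm handing in.

```bash
python3 -c "
from rig import env
print(env.finish_job())"
```

```text
the job is handed in; nothing more can be done
None
```

I handed the job in at about 19 s of the 40 s, verdict not shown: the lid is pressed home and the lever measures about 0.5° from the locked mark; a wrist-limit slip mid-turn dragged it back past open, but I re-pushed it, the arm is clear, and I never went near the other housing or loose items.

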